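# Drive the pivot pin and snap the dust cap onto a toe housing

## Robot

A 6-joint arm with a two-finger parallel gripper is mounted at the origin on the work surface. World frame = base frame: x ahead of the robot, y to its left, z up, the work surface at z = 0. Lengths are in m, angles in rad, forces in N, time in s.
With the tool pointing down it reaches from about 0.35 to 0.775 m from the base axis. Payload 7.3 kg.
Tool frame: the origin (TCP) lies at the centre of the arm's flange, where the gripper is bolted on; the fingertips stand 178 mm ahead of it and the grasp point (between the pads) lies 159 mm ahead of it (tip_extent is the distance from the TCP to the fingertips, in m); z points along the fingers, y is the line along which they close (so a half turn about z gives the same grasp; the last joint's range is limited). The gripper opens to 92 mm and grips with 3 to 60 N. Pads are 19 mm wide; open, the fingers measure 130 mm over their backs; the gripper's body (75 mm by 190 mm) begins 47 mm behind the grasp point.
Start: joints at [0.971, 0.342, 1.524, -0, 1.275, -0.146], TCP at [0.23, 0.472, 0.405] pointing down, gripper open.
Joint ranges: [-2.53, 2.53], [-0.77, 2.02], [0.04, 2.7], [-1, 4.14], [0.28, 2.66], [-3.11, 3.11]. Speed limits (rad/s): [2.57, 2.57, 3.14, 3.14, 3.14, 3.14].

## Interface

Orientations are given as [roll, pitch, yaw] about the fixed x, y, z axes, in that order (R = Rz(yaw) Ry(pitch) Rx(roll)).
In Python, from cell import * gives the robot as it stands.
- The arm moves only by the tool arm_command, never from a script. Its arguments are lists of equal length, an entry for each row: "xyz": the shift along the world's x, y, z in mm, a list of three; "spin": the turn about the world's z in degrees. In form: {"xyz": [[tx, ty, tz], ...], "spin": [spin, ...]}. A call has 1 to 20 rows; each row shifts and turns the commanded pose from where the row before left it; what a row does not reach is not made up. A row lasts 1/10 s, in which the tool goes at most 50 mm and 8.59 degrees, less where a joint would pass 70% of its speed; a pose out of reach is approached as far as the arm can. A call with a gripper value outside its range is refused whole. "jaw" is the opening, from -1 (shut) to 1 (fully open), set as the call begins (left out, the last holds). The fingers move at their own pace and stop on an object; "squeeze" is the grip in N (left out, the last holds). Time passes only in rows, so rows that do not move let the fingers close. It gives the time, the measured TCP pose, the force, the opening and the grip force at its end, in the units of the state.
- observe(): the state, without advancing time (a new reading comes with each control period).
- read_camera(name): name is "scene" or "side" or "wrist"; returns a dict with "img" (400x640x3 uint8, red, green, blue), "depth" (400x640 float32, m along the optical axis (not along the pixel's ray), 0 where there is no reading), "fx", "fy", "cx", "cy" (pixels), "world_from_camera" (4x4, takes a point from camera to world coordinates). Camera axes: x right, y up, looking along -z (the intrinsics and any distortion apply to the point x, -y, -z); pixel columns grow to the right and rows downward; lengths in m; the calibration is good to about 2 mm. The wrist camera is an equidistant fisheye: a pixel r from the principal point sees the ray r / f radians off the axis. A picture is of the moment at which its call begins.
- hand_in(): hands the job in; it is judged then, once.
The state is a dict: "time": time; "qpos": joint angles; "qvel": joint speeds; "joint_efforts": joint torques, N m; "tool_pos": TCP position; "tool_rot": TCP orientation; "contact_force": force on the tool from outside, world axes, zero at the start; "torque": the same for the moment, N m; "opening": finger opening in m; "grip_force": force on a finger pad.
Only numpy, scipy, OpenCV 4.12 (cv2) and the standard library are available. Lean on these libraries where they do the work, as an engineer would, in place of code of your own. Each camera call takes 0.05 s, during which the arm holds its last target. There are 200 camera calls.

## Task

Use the mallet to drive the brass pin of the green toe housing down flush with the top of its stud, without touching the pin with the fingers or the cap first, then put the mallet back on the bench clear of the turntable. Then take the red cap, set it on the stud with its mouth down and press it by hand, not with the mallet, past the click until the black sprung seat under it is squeezed at least half-way down; finish still pressing, with the gripper on the cap, and leave the collar, the scraper and the brake arms where they lie.

Things in the scene. Friction and masses are not known exactly. Their poses are not given: they have to be found in the camera images.
- housing: Fixed: cast aluminium turntable disc, 180 mm across, 20 thick, flat on the bench, with a green toe housing on it (block 90 x 64, top 50 mm above the bench; two low wings at its -x end). Origin: disc centre at bench level; z up. A steel stud (24 across, 22 tall, top 5 mm tapered to 15 across) stands on the housing's top, 15 mm from the disc centre along +x.
- stud_foot (a point): On the stud's axis at the level of the housing's top (50 mm above the bench), axes as the housing's. Three dark sprung catches stick out 4 mm from the stud's side, their noses 14 mm above this point.
- stud_top (a point): Centre of the stud's top face, 72 mm above the bench; axes as the housing's.
- pin (a joint): How far the brass spring pin (8 mm across, upright in the stud's axis) has been driven down, in m: 0 = 14 mm proud of the stud's top, 0.014 = home, flush (starts at 0 to 0.002). Friction alone holds it (about 8 N to move it, slightly more when fast); it stays where it is left. Standing proud it keeps the cap from going on.
- pin_top (a point): Centre of the pin's upper end: 86 mm above the bench when the pin joint is 0, 72 mm when flush.
- seat (a joint): How far the sprung black seat (rubber-faced ring, 40 mm across, round the stud's foot) is squeezed down, in m: 0 = free, face 6 mm above the housing's top; 0.004 = at its stop. 2.5 N per mm: half-way (0.002) takes a steady 5 N on the cap, the stop 10 N.
- cap: Loose red cap, a cup mouth down: 40 mm across (12-sided; flats square to its x axis and every 30 deg), 28 tall, inside 33 across, 23 deep, lip at the mouth 27 across, 4 high; 30 g. Origin: centre of the mouth. Its height over the housing's top as it goes on: 18 mm meets the catches (resist about 8 to 12 N), 10 to 13 mm clicks: catches let go and pull it down, 6 mm meets the seat, 2 mm seat's stop.
- mallet: Loose mallet standing on a face: upright head 44 mm across, 70 tall (white faces, dark middle); level wooden handle at half height, 22 wide, 24 high, reaching along -x to 142 mm from the head's axis. About 0.34 kg, centre of mass about 10 mm from the head's axis towards the handle. Origin: centre of the lower face, z up.
- mallet_face (a point): Centre of the mallet's lower face, the striking face (same point as the mallet's origin).
- mallet_handle (a point): A point in the middle of the handle's section, 50 mm from the head's axis along -x and 35 mm above the lower face: where it may be gripped, fingers closing along the mallet's y.
- collar: Loose brass drill stop collar, a ring 32 mm across and 18 mm high; leave it alone. Origin: centre of its underside.
- scraper: Loose heavy steel scraper, a plate 60 x 130 mm, 5 mm thick, with a wooden back 19 mm high along its +x edge; leave it alone. Origin: centre of its underside.
- brake_arms: Loose pair of white brake arms joined by a steel bar, about 110 x 60 mm and 10 mm high; leave it alone. Origin: about the middle of its underside.
Not all that is in view belongs to the job. Of the things like the mallet, leave any that is pink; of the rest the smaller one is meant.

How it is judged:
On the way, in this order (a step that is already met when the one before it is completed fails the run):
1. the pin is driven down to within 2 mm of flush, with the mallet's face on it (value of joint pin above 0.012 m and distance between mallet_face and pin_top below 0.025 m), for 0.04 s.
2. the mallet is back on the bench, clear of the turntable and let go (height (world z) of mallet below 0.035 m and horizontal distance between mallet and housing above 0.11 m and contact force between the fingers and mallet below 0.2 N), for 0.2 s.
3. the cap has snapped over the catches of the stud (z of cap in the frame of stud_foot below 0.008 m and horizontal distance between cap and stud_foot below 0.003 m and angle between cap's own z axis and vertical below 0.1 rad), for 0.1 s.
At the end, for the whole second after the job is handed in: Gripper still on the cap (over 2 N) and the sprung seat squeezed over 2 mm; cap level (0.1 rad), within 3 mm of the stud axis, mouth under 8 mm above the housing; pin within 3 mm of flush; mallet let go on the bench, over 110 mm from the turntable centre; bystanders moved under 20 mm (all of step 2 and all of step 3 and value of joint pin above 0.011 m and value of joint seat above 0.002 m and contact force between the fingers and cap above 2 N and linear speed of cap below 0.01 m/s and distance of each of collar, scraper, brake_arms from where it was at the start of the episode below 0.02 m); the arm keeps its last pose, push and grip.
It fails at once if the fingers push on the pin (contact force between the fingers and pin above 1 N).
It fails at once if the cap is pressed on the pin before the pin is driven (contact force between cap and pin above 2 N and value of joint pin below 0.011 m).
It fails at once if the cap is struck or pressed with the mallet (contact force between mallet and cap above 2 N).
It fails at once if a bystander is disturbed (distance of any of collar, scraper, brake_arms from where it was at the start of the episode above 0.02 m).
It also fails if it takes over 66 s, if anything falls off the work surface, if the arm or the gripper's body presses on something with over 40 N, if the wrist force passes 120 N, or if a joint passes its speed limit or range.

## Working session

There is one attempt and no reset: what is moved stays moved. The work goes in short steps, Python scripts to look and compute and a tool call to move; the robot and the scene stay as the last step left them, time stands still between calls to the robot, and variables do not carry over. Pictures are saved under pics/ and viewed, at most 10 in all, crops included, and the job is handed in when it is done.

Besides the shell and the picture viewer there is one more tool, called after "Request:" by a JSON object that holds its "name" and its "arguments". arm_command: Moves the arm, as the interface text tells. Its arguments: {"type":"object","properties":{"xyz":{"type":"array","items":{"type":"array","items":{"type":"number"}}},"spin":{"type":"array","items":{"type":"number"}},"jaw":{"type":"number"},"squeeze":{"type":"number"}},"required":["xyz","spin"]}

```bash
mkdir -p pics; cat > h.py <<'E'
from cell import *
import numpy as np, cv2
def cloud(c,name):
    d=c["depth"]; v,u=np.mgrid[0:400,0:640]
    x=(u-c["cx"])/c["fx"]; y=(v-c["cy"])/c["fy"]
    P=np.stack([x*d,-y*d,-d,np.ones_like(d)],-1)@np.array(c["world_from_camera"]).T
    P=P[...,:3]; P[d==0]=np.nan; return P
def grab(name):
    c=read_camera(name); cv2.imwrite(f"pics/{name}_{observe()['time']:.2f}.png",c["img"][...,::-1]); return c
E
python3 - <<'E'
from h import *
for n in("scene","side"):
    c=grab(n); np.savez(f"{n}0.npz",img=c["img"],P=cloud(c,n)); print(n,np.array(c["world_from_camera"])[:3,3],c["fx"])
a=[cv2.cvtColor(np.load(f"{n}0.npz")["img"],4) for n in("scene","side")]
for n,i in zip("ab",a): cv2.imwrite(f"pics/{n}.png",cv2.resize(i,(800,500)))
s=observe();print(s["time"],s["tool_rot"],s["opening"],s["contact_force"])
E
ls pics
```

```text
scene [ 1.24468445 -0.05566498  0.60277345] 369.6549216910328
side [-0.0868017   0.80365271  1.04824457] 462.8682508271496
0.1 [-3.14024662e+00 -1.57342739e-04  2.68782965e+00] 0.09149147461156953 [ 0.89008277  1.0311884  -0.10061473]
a.png
b.png
scene_0.05.png
side_0.10.png
```

View pics/a.png

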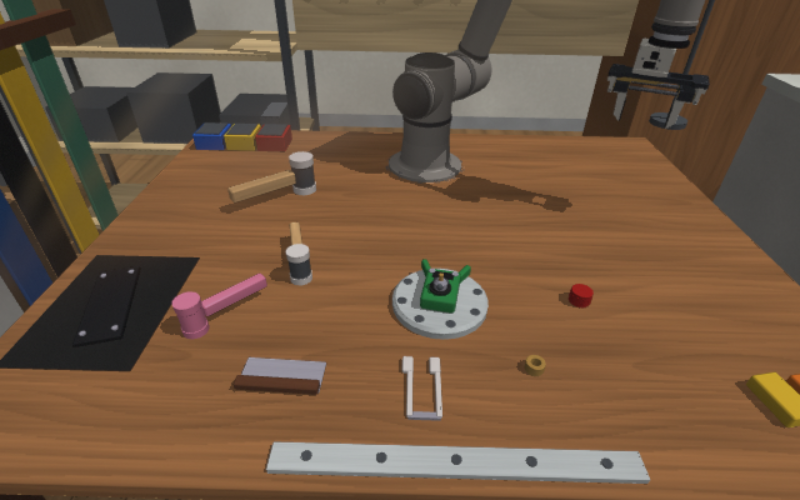

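View pics/b.png

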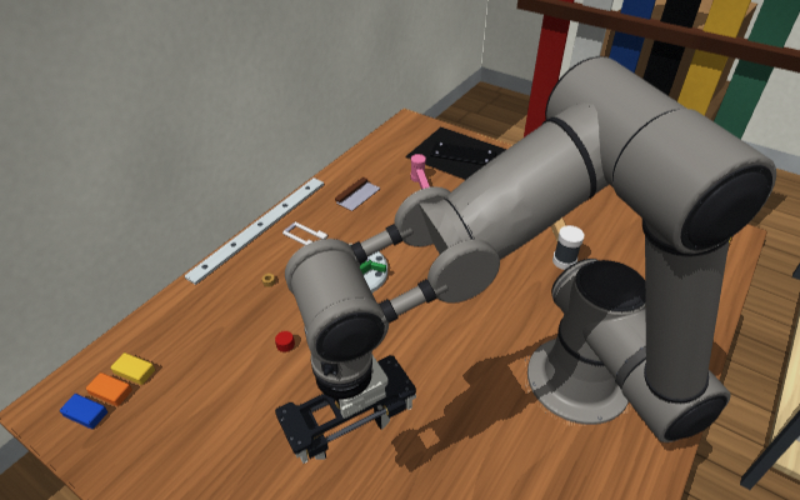

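The scene picture (scaled 800x500) shows three mallets: white/dark at (302,173), white/dark at (299,265) and pink at (192,315). The pink one is excluded. The one at (299,265) is nearer but no larger in pixels, so it should be the smaller; I'll measure it and take a crop. The housing is at (440,295), the red cap at (581,296), the collar at (535,365), the scraper at (282,375) and the brake arms at (422,388). The side view shows the arm covering part of the housing.

```bash
python3 - <<'E'
from h import *
z=np.load("scene0.npz");I=z["img"];P=z["P"];hsv=cv2.cvtColor(I,cv2.COLOR_RGB2HSV)
def box(u0,v0,u1,v1): 
    m=np.zeros((400,640),bool);m[int(v0*.8):int(v1*.8),int(u0*.8):int(u1*.8)]=1;return m
def st(n,m):
    p=P[m&np.isfinite(P[...,2])]; print(n,len(p),"lo",np.percentile(p,2,0).round(4),"hi",np.percentile(p,98,0).round(4),"med",np.median(p,0).round(4))
    return p
Z=P[...,2]
def circ(p):
    A=np.c_[2*p[:,:2],np.ones(len(p))];s=np.linalg.lstsq(A,(p[:,:2]**2).sum(1),rcond=None)[0];return s[:2].round(4),np.sqrt(s[2]+s[0]**2+s[1]**2).round(4)
for n,b in dict(near=(280,240,318,290),far=(286,148,322,198)).items():
    p=st(n,box(*b)&(Z>.008)); zt=np.percentile(p[:,2],99); t=p[p[:,2]>zt-.004]; print(" top",zt,(t[:,:2].max(0)+t[:,:2].min(0))/2,np.ptp(t[:,:2],0))
    s=p[(p[:,2]<zt-.006)&(p[:,2]>.006)]; print(" circ",circ(s))
h=(hsv[...,0]>8)&(hsv[...,0]<22)&(hsv[...,1]>70)
for n,b in dict(nearh=(285,218,303,248),farh=(225,165,297,205)).items():
    p=st(n,box(*b)&(Z>.015)); t=p[p[:,2]>np.percentile(p[:,2],95)-.005]
    c=t[:,:2].mean(0);w,V=np.linalg.eigh(np.cov(t[:,:2].T));d=V[:,1];print(" h c",c,"dir",d,"range",np.ptp((t[:,:2]-c)@V,0))
red=((hsv[...,0]<6)|(hsv[...,0]>174))&(hsv[...,1]>120)
p=st("cap",box(560,278,602,315)&red&(Z>.003)); t=p[p[:,2]>p[:,2].max()-.004]; print(" top",(t[:,:2].max(0)+t[:,:2].min(0))/2,np.ptp(t[:,:2],0),circ(p[(p[:,2]<.022)&(p[:,2]>.004)]))
disc=box(385,255,495,340)&(abs(Z-.02)<.003); p=P[disc]; 
hull=cv2.convexHull((p[:,:2]*1000).astype(np.float32)); print("disc",cv2.minEnclosingCircle(hull))
g=(hsv[...,0]>40)&(hsv[...,0]<80)&(hsv[...,1]>90)
p=st("green",g&box(385,240,495,340)); t=p[abs(p[:,2]-.05)<.004]; print(" top rect",cv2.minAreaRect((t[:,:2]*1000).astype(np.float32)),t.mean(0))
pp=P[box(385,240,495,340)&(Z>.055)];print("stud",len(pp),pp.min(0),pp.max(0));q=pp[pp[:,2]>.074];print(" pin",len(q),q.mean(0) if len(q) else 0)
for n,b in dict(collar=(520,350,550,380),scraper=(230,352,332,397),brake=(398,350,448,422)).items(): st(n,box(*b)&(Z>.003))
c1=cv2.resize(I[170:280,180:400],None,fx=3.6,fy=3.6,interpolation=2);cv2.imwrite("pics/c1.png",c1[...,::-1])
E
```

```text
near 540 lo [ 0.4677 -0.2815  0.0097] hi [ 0.5518 -0.2393  0.0717] med [ 0.5439 -0.2582  0.0498]
 top 0.07187226560331433 [ 0.52976951 -0.26088182] [0.04581123 0.04316021]
 circ (array([ 0.5087, -0.2669]), np.float64(0.0405))
far 650 lo [ 0.1424 -0.3558  0.0106] hi [ 0.2102 -0.2926  0.0974] med [ 0.1879 -0.3201  0.0618]
 top 0.09764004407797487 [ 0.16540643 -0.32150946] [0.06401281 0.05900454]
 circ (array([ 0.0733, -0.3695]), np.float64(0.1276))
nearh 170 lo [ 0.3973 -0.3021  0.0439] hi [ 0.518  -0.2576  0.0712] med [ 0.4457 -0.2837  0.0474]
 h c [ 0.51409155 -0.26520878] dir [-0.16000198  0.98711669] range [0.01318992 0.02410868]
farh 726 lo [ 0.1846 -0.4698  0.0332] hi [ 0.2952 -0.3364  0.0711] med [ 0.2446 -0.403   0.0568]
 h c [ 0.23598354 -0.40249496] dir [-0.62727324  0.77879926] range [0.03541765 0.16968706]
cap 286 lo [0.5634 0.2643 0.0048] hi [0.5996 0.3004 0.0301] med [0.5886 0.2799 0.0263]
 top [0.58084923 0.28384781] [0.04083269 0.03726669] (array([0.5794, 0.2839]), np.float64(0.0194))
disc ((598.1945190429688, 14.252676010131836), 87.9899673461914)
green 728 lo [ 0.5211 -0.0209  0.0267] hi [0.6446 0.0706 0.0522] med [0.6242 0.0119 0.0468]
 top rect ((582.2054443359375, 19.532394409179688), (69.3104248046875, 122.36540222167969), 72.79743194580078) [0.60930267 0.01430485 0.04960899]
stud 190 [ 0.59792572 -0.0078278   0.05504838] [0.63205642 0.03091868 0.08615363]
 pin 22 [0.61307153 0.01190406 0.08075289]
collar 228 lo [0.7328 0.1461 0.0036] hi [0.7619 0.1748 0.0201] med [0.7509 0.1608 0.0162]
scraper 1752 lo [ 0.7429 -0.3059  0.0037] hi [ 0.8103 -0.1806  0.0209] med [ 0.777  -0.2422  0.0069]
brake 691 lo [ 0.7368 -0.0509  0.0037] hi [0.8449 0.0069 0.0116] med [ 0.795  -0.0184  0.0081]
```

View pics/c1.png

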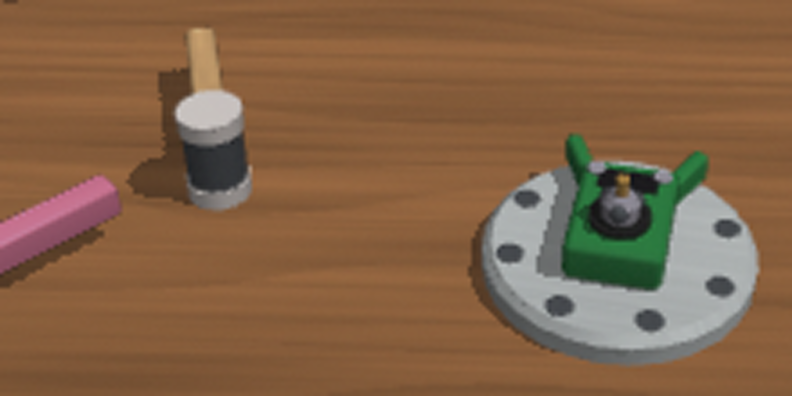

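The crop shows the nearer white mallet at (212,150) and the housing with the pin at (622,185). The near mallet measures about 44 mm across and 70 tall, matching the description. The far one is about 60 across and 97 tall, so the near one is meant. Next I move over the housing to look with the wrist camera.

Request:
{"name": "arm_command", "arguments": {"xyz": [[25, -35, 0], [25, -35, 0], [25, -35, 0], [25, -35, 0], [25, -35, 0], [25, -35, 0], [25, -35, 0], [25, -35, 0], [25, -35, 0], [25, -35, 0], [20, -35, 0], [20, -35, 0], [20, -30, 0], [0, 0, 0], [0, 0, 0]], "spin": [4, 4, 4, 4, 4, 4, 4, 4, 4, 5, 0, 0, 0, 0, 0], "jaw": 1}}

```text
time: 1.6
tool_pos: [0.5401, 0.0214, 0.404]
tool_rot: [3.141, -0.002, -2.882]
contact_force: [-0.6, -0.6, -0.0]
opening: 0.0917
grip_force: 0.0
```

```bash
cat >> h.py <<'E'
def wcloud(c):
    d=c["depth"]; v,u=np.mgrid[0:400,0:640]; x=(u-c["cx"])/c["fx"]; y=(v-c["cy"])/c["fy"]; r=np.hypot(x,y)
    k=np.tan(np.minimum(r,1.5))/np.maximum(r,1e-9)
    P=np.stack([x*k*d,-y*k*d,-d,np.ones_like(d)],-1)@np.array(c["world_from_camera"]).T
    P=P[...,:3];P[d==0]=np.nan;return P
E
python3 - <<'E'
from h import *
c=grab("wrist");P=wcloud(c);np.savez("wr1.npz",img=c["img"],P=P,T=c["world_from_camera"],f=c["fx"],cx=c["cx"],cy=c["cy"])
cv2.imwrite("pics/w1.png",c["img"][...,::-1]); print(np.array(c["world_from_camera"]).round(3),c["fx"],c["cx"],c["cy"])
print(observe()["tool_pos"])
E
```

```text
[[-0.257 -0.931 -0.259  0.47 ]
 [ 0.966 -0.247 -0.07   0.001]
 [ 0.001 -0.269  0.963  0.385]
 [ 0.     0.     0.     1.   ]] 309.70691628693146 315.6057057181086 204.94578483281538
[0.539798   0.0221816  0.40425484]
```

View pics/w1.png

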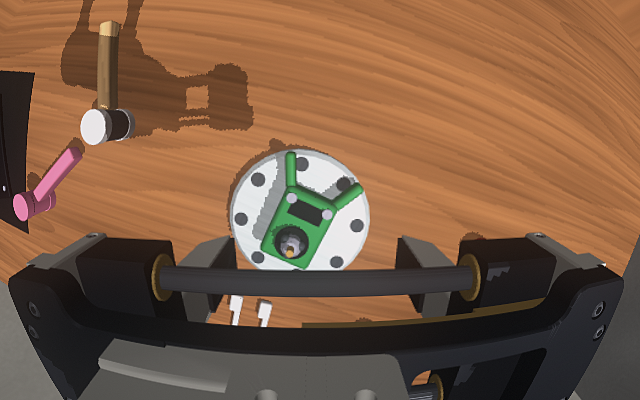

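The wrist view shows the stud and pin at (290,252), the disc around (300,210), and our mallet with its head at (97,127) and handle up to (108,25).

```bash
python3 - <<'E'
from h import *
z=np.load("wr1.npz");I=z["img"];P=z["P"];Z=P[...,2];hsv=cv2.cvtColor(I,cv2.COLOR_RGB2HSV)
v,u=np.mgrid[0:400,0:640]
b=lambda x0,y0,x1,y1:(u>x0)&(u<x1)&(v>y0)&(v<y1)
m=b(270,225,310,266)
q=P[m&(Z>.074)];print("pin",len(q),q.mean(0),q[:,2].max(),(q[:,:2].max(0)+q[:,:2].min(0))/2)
t=P[m&(abs(Z-.072)<.0025)];print("studtop",len(t),t.mean(0),(t[:,:2].max(0)+t[:,:2].min(0))/2,np.ptp(t[:,:2],0))
g=(hsv[...,0]>40)&(hsv[...,0]<80)&(hsv[...,1]>90)
t=P[g&(abs(Z-.05)<.003)&b(225,140,375,275)&(v>185)];print("green",len(t),cv2.minAreaRect((t[:,:2]*1000).astype(np.float32)))
p=P[b(225,140,375,268)&(abs(Z-.02)<.003)];print("disc",cv2.minEnclosingCircle(cv2.convexHull((p[:,:2]*1000).astype(np.float32))))
mh=b(85,15,125,108)&(Z>.03); p=P[mh]; t=p[abs(p[:,2]-.047)<.006];print("handle",len(t),t.mean(0),t[:,2].max());r=cv2.minAreaRect((t[:,:2]*1000).astype(np.float32));print(r);x,y=t[:,0],t[:,1];print("ang",np.degrees(np.arctan(np.polyfit(x,y,1)[0])),np.polyfit(x,y,1))
t=P[b(75,100,140,150)&(abs(Z-.07)<.003)];print("head",len(t),cv2.minEnclosingCircle((t[:,:2]*1000).astype(np.float32)))
E
```

```text
pin 91 [0.60825131 0.00932092 0.08149067] 0.08740584698325271 [0.60805103 0.0086913 ]
studtop 255 [0.60693881 0.00934494 0.0717233 ] [0.61072412 0.0104286 ] [0.02596248 0.02527216]
green 2043 ((587.2413940429688, 15.364238739013672), (65.45235443115234, 102.73707580566406), 77.81854248046875)
disc ((594.54736328125, 12.778099060058594), 89.68817901611328)
handle 1243 [ 0.45058363 -0.28129875  0.04713678] 0.05090980238094639
((449.2920837402344, -284.0216979980469), (119.01716613769531, 23.629613876342773), 15.5743408203125)
ang 14.914598988699908 [ 0.26635229 -0.40131273]
head 764 ((527.76025390625, -262.9609375), 23.252511978149414)
```

Request:
{"name": "arm_command", "arguments": {"xyz": [[-8, -42, -12], [-8, -42, -12], [-8, -42, -12], [-8, -42, -12], [-8, -42, -12], [-8, -42, -12], [-8, -42, -12], [0, -2, -30], [0, 0, -30], [0, 0, 0], [0, 0, 0]], "spin": [0, 0, 0, 0, 0, 0, 0, 0, 0, 0, 0]}}

```text
time: 2.75
tool_pos: [0.4845, -0.273, 0.2612]
tool_rot: [3.141, -0.0, -2.878]
contact_force: [0.8, -0.2, 0.1]
opening: 0.0917
grip_force: 0.0
```

```bash
python3 - <<'E'
from h import *
c=grab("wrist");P=wcloud(c);I=c["img"];Z=P[...,2];s=observe()
hsv=cv2.cvtColor(I,cv2.COLOR_RGB2HSV)
near=(np.hypot(P[...,0]-.47,P[...,1]+.275)<.15)
wood=near&(abs(Z-.047)<.004)
# handle frame about expected head
h=np.array([.5288,-.262]);a=np.radians(15);e=np.array([np.cos(a),np.sin(a)]);n=np.array([-e[1],e[0]])
q=P[wood][:,:2]-h; s_,t_=q@e,q@n
for lo,hi in((-140,-110),(-110,-90),(-90,-70),(-70,-50),(-50,-25)):
    k=(s_*1e3>lo)&(s_*1e3<hi)&(abs(t_)<.03)
    if k.sum()>5: print(lo,k.sum(),(np.percentile(t_[k],[2,98])*1e3).round(1))
t=P[near&(abs(Z-.07)<.003)];print("head",len(t),cv2.minEnclosingCircle((t[:,:2]*1000).astype(np.float32)) if len(t) else 0)
print(s["tool_pos"],s["tool_rot"])
E
```

```text
-140 1671 [-12.1   8.7]
-110 1050 [-12.2   8.7]
-90 1024 [-11.8   8.9]
-70 954 [-12.    9.2]
-50 1080 [-11.7   9.5]
head 1667 ((528.9547119140625, -263.15179443359375), 22.101409912109375)
[ 0.48480728 -0.27333626  0.26217465] [-3.14043956e+00  1.08970649e-03 -2.87822116e+00]
```

Request:
{"name": "arm_command", "arguments": {"xyz": [[-1, -2, -22], [0, 0, -22], [0, 0, -22], [0, 0, 0], [0, 0, 0]], "spin": [0, 0, 0, 0, 0]}}

```text
time: 3.3
tool_pos: [0.4838, -0.276, 0.1963]
tool_rot: [-3.14, 0.001, -2.879]
contact_force: [0.1, 0.5, 0.3]
opening: 0.0917
grip_force: 0.0
```

Request:
{"name": "arm_command", "arguments": {"xyz": [[0, 0, 0], [0, 0, 0], [0, 0, 0], [0, 0, 0], [0, 0, 0], [0, 0, 0], [0, 0, 0], [0, 0, 0]], "spin": [0, 0, 0, 0, 0, 0, 0, 0], "jaw": -1, "squeeze": 60}}

```text
time: 4.1
tool_pos: [0.4831, -0.2761, 0.1947]
tool_rot: [3.141, -0.0, -2.88]
contact_force: [0.7, -0.5, -0.4]
opening: 0.0326
grip_force: 0.0
```

Still closing; wait, then lift.

Request:
{"name": "arm_command", "arguments": {"xyz": [[0, 0, 0], [0, 0, 0], [0, 0, 0], [0, 0, 0], [0, 0, 0], [0, 0, 20], [0, 0, 30], [0, 0, 40], [0, 0, 40], [0, 0, 0], [0, 0, 0]], "spin": [0, 0, 0, 0, 0, 0, 0, 0, 0, 0, 0]}}

```text
time: 5.2
tool_pos: [0.483, -0.276, 0.3248]
tool_rot: [-3.141, 0.0, -2.88]
contact_force: [-0.6, 0.6, -4.9]
opening: 0.0216
grip_force: 59.6
```

Request:
{"name": "arm_command", "arguments": {"xyz": [[12, 39, 0], [12, 39, 0], [12, 39, 0], [12, 39, 0], [12, 39, 0], [12, 39, 0], [9, 40, 0], [0, 0, -20], [0, 0, 0], [0, 0, 0], [0, 0, 0]], "spin": [0, 0, 0, 0, 0, 0, 0, 0, 0, 0, 0]}}

```text
time: 6.3
tool_pos: [0.5641, -0.003, 0.3045]
tool_rot: [3.141, -0.001, -2.881]
contact_force: [0.3, 0.0, -3.0]
opening: 0.0219
grip_force: 59.6
```

```bash
python3 - <<'E'
from h import *
c=grab("scene");print(observe()["tool_pos"],observe()["contact_force"]);P=cloud(c,"s")
cv2.imwrite("pics/s2.png",cv2.resize(c["img"][120:280,270:510],None,fx=3.3,fy=3.3,interpolation=2)[...,::-1])
Z=P[...,2];m=(abs(P[...,0]-.61)<.05)&(abs(P[...,1]-.01)<.04)
for lo,hi in((.076,.09),(.09,.1),(.1,.12),(.12,.14),(.14,.17),(.17,.185)):
    q=P[m&(Z>lo)&(Z<hi)]
    if len(q):print(lo,len(q),q.min(0).round(4),q.max(0).round(4))
E
```

```text
[ 0.56417075 -0.003085    0.30491251] [ 0.40711087  0.48724487 -3.76178186]
0.076 19 [0.6085 0.0085 0.0765] [0.6156 0.0155 0.0857]
0.1 76 [ 0.6162 -0.009   0.1093] [0.6346 0.0323 0.12  ]
0.12 179 [ 0.5754 -0.0241  0.12  ] [0.6341 0.0314 0.1399]
0.14 340 [ 0.5619 -0.0295  0.14  ] [0.6343 0.0316 0.1698]
0.17 378 [ 0.5608 -0.0298  0.17  ] [0.6352 0.0332 0.1849]
```

View pics/s2.png

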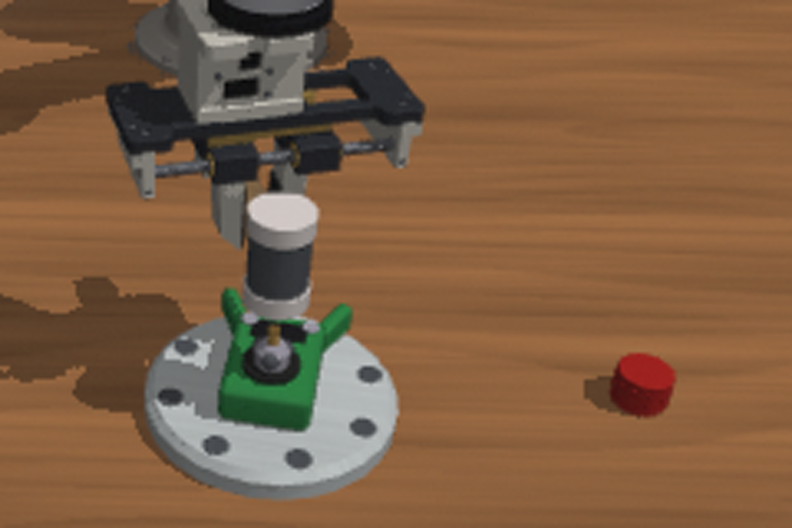

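The mallet head is level and centred over the pin, with the face at about 0.109 m. Now I press down in small steps.

Request:
{"name": "arm_command", "arguments": {"xyz": [[0, 0, -10], [0, 0, -10], [0, 0, -4], [0, 0, -3], [0, 0, -3], [0, 0, -3], [0, 0, -3], [0, 0, 0]], "spin": [0, 0, 0, 0, 0, 0, 0, 0]}}

```text
time: 7.15
tool_pos: [0.5639, -0.0022, 0.269]
tool_rot: [-3.142, -0.0, -2.88]
contact_force: [-3.0, -1.2, 1.3]
opening: 0.0216
grip_force: 59.6
```

Request:
{"name": "arm_command", "arguments": {"xyz": [[0, 0, -2], [0, 0, -1], [0, 0, -1], [0, 0, 0]], "spin": [0, 0, 0, 0]}}

```text
time: 7.55
tool_pos: [0.5639, -0.0022, 0.2662]
tool_rot: [-3.141, 0.0, -2.88]
contact_force: [-9.8, -1.9, 14.2]
opening: 0.0217
grip_force: 59.6
```

Request:
{"name": "arm_command", "arguments": {"xyz": [[0, 0, -1], [0, 0, -1], [0, 0, 0], [0, 0, 0]], "spin": [0, 0, 0, 0]}}

```text
time: 7.95
tool_pos: [0.5636, -0.002, 0.2656]
tool_rot: [-3.141, 0.001, -2.879]
contact_force: [-15.1, -0.5, 23.8]
opening: 0.0213
grip_force: 59.9
```

```bash
python3 - <<'E'
from h import *
c=grab("scene");P=cloud(c,"s");Z=P[...,2];m=(abs(P[...,0]-.612)<.03)&(abs(P[...,1]-.011)<.03)
q=P[m&(Z>.12)];t=q[q[:,2]>.139];print(len(t),t[:,2].max());A=np.c_[t[:,:2],np.ones(len(t))];print(np.linalg.lstsq(A,t[:,2],rcond=None)[0])
q=P[m&(Z>.075)&(Z<.13)];print(q.min(0),q.max(0))
E
```

```text
4138 0.4474843248537764
[ 1.71565012  0.48017341 -0.70954171]
[ 0.58240104 -0.01886442  0.07512302] [0.63523171 0.03247297 0.12997498]
```

Request:
{"name": "arm_command", "arguments": {"xyz": [[0, 0, 15], [0, 0, 25], [0, 0, 20], [0, 0, 0]], "spin": [0, 0, 0, 0]}}

```text
time: 8.4
tool_pos: [0.5651, -0.0021, 0.325]
tool_rot: [-3.139, 0.006, -2.88]
contact_force: [0.6, -0.4, -4.3]
opening: 0.0216
grip_force: 59.9
```

```bash
python3 - <<'E'
from h import *
c=grab("scene");P=cloud(c,"s");Z=P[...,2];print(observe()["tool_pos"])
m=(abs(P[...,0]-.612)<.03)&(abs(P[...,1]-.011)<.03)
q=P[m&(Z>.06)&(Z<.095)];print(len(q),np.sort(q[:,2])[-8:].round(4),q[q[:,2]>.069].mean(0))
q=P[m&(Z>.10)&(Z<.25)];print("face low",np.sort(q[:,2])[:5].round(4)); k=np.hypot(P[...,0]-.61,P[...,1]-.01)<.02
t=P[k&(Z>.17)&(Z<.205)];A=np.c_[t[:,:2],np.ones(len(t))];t=t[t[:,2]>np.percentile(t[:,2],98)-.006];A=np.c_[t[:,:2],np.ones(len(t))];print("top",len(t),np.linalg.lstsq(A,t[:,2],rcond=None)[0],t.mean(0))
cv2.imwrite("pics/s3.png",cv2.resize(c["img"][120:280,270:510],None,fx=3.3,fy=3.3,interpolation=2)[...,::-1])
E
```

```text
[ 0.56458617 -0.00206263  0.32321213]
98 [0.0726 0.0727 0.0729 0.073  0.0733 0.0735 0.074  0.0749] [0.61380622 0.01152995 0.0712552 ]
face low [0.1307 0.131  0.1311 0.1313 0.1314]
top 157 [ 0.02213395 -0.00956389  0.18776617] [0.61069246 0.01043511 0.20118341]
```

View pics/s3.png

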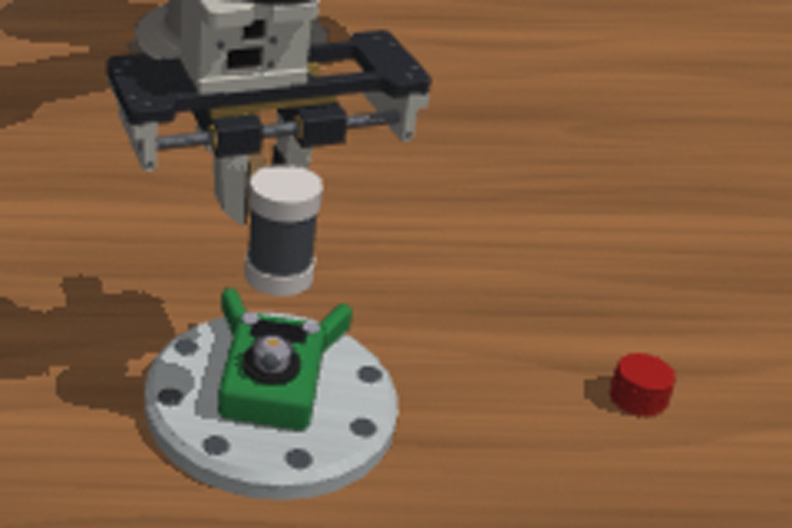

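The pin is now flush: the crop shows the brass level with the stud top at (272,343). The mallet goes back where it stood.

Request:
{"name": "arm_command", "arguments": {"xyz": [[-12, -39, 0], [-12, -39, 0], [-12, -39, 0], [-12, -39, 0], [-12, -39, 0], [-12, -39, 0], [-9, -40, 0], [0, 0, -30], [0, 0, -40], [0, 0, -30], [0, 0, -15], [0, 0, -5], [0, 0, 0], [0, 0, 0]], "spin": [0, 0, 0, 0, 0, 0, 0, 0, 0, 0, 0, 0, 0, 0]}}

```text
time: 9.85
tool_pos: [0.4834, -0.2763, 0.2031]
tool_rot: [-3.141, 0.001, -2.88]
contact_force: [0.4, 0.1, -2.4]
opening: 0.0217
grip_force: 59.9
```

Request:
{"name": "arm_command", "arguments": {"xyz": [[0, 0, -4], [0, 0, -3], [0, 0, -1], [0, 0, 0]], "spin": [0, 0, 0, 0]}}

```text
time: 10.25
tool_pos: [0.4831, -0.2761, 0.1948]
tool_rot: [3.142, 0.0, -2.88]
contact_force: [-0.1, 0.4, -3.6]
opening: 0.0213
grip_force: 59.9
```

Request:
{"name": "arm_command", "arguments": {"xyz": [[0, 0, 0], [0, 0, 0], [0, 0, 0], [0, 0, 0], [0, 0, 0], [0, 0, 0], [0, 0, 0], [0, 0, 0]], "spin": [0, 0, 0, 0, 0, 0, 0, 0], "jaw": 1}}

```text
time: 11.05
tool_pos: [0.4831, -0.2761, 0.1947]
tool_rot: [3.142, 0.0, -2.88]
contact_force: [-0.3, -0.0, 0.2]
opening: 0.0808
grip_force: 0.0
```

Request:
{"name": "arm_command", "arguments": {"xyz": [[0, 0, 25], [0, 0, 45], [0, 0, 45], [9, 45, 15], [9, 45, 15], [9, 45, 15], [9, 45, 15], [9, 45, 15], [9, 45, 0], [3, 30, 0], [0, 0, 0], [0, 0, 0], [0, 0, 0]], "spin": [0, 0, 0, 0, 0, 0, 0, 0, 0, 0, 0, 0, 0]}}

```text
time: 12.35
tool_pos: [0.5401, 0.023, 0.3846]
tool_rot: [-3.141, -0.0, -2.881]
contact_force: [-0.5, -0.3, -0.5]
opening: 0.092
grip_force: 0.0
```

```bash
cat > m.py <<'E'
from h import *
def stud(n):
    c=read_camera("wrist");P=wcloud(c);Z=P[...,2];np.savez(n,img=c["img"],P=P)
    near=np.hypot(P[...,0]-.61,P[...,1]-.01)<.025
    k=near&(abs(Z-.072)<.002); t=P[k]; print("top n",len(t),cv2.minEnclosingCircle((t[:,:2]*1000).astype(np.float32)),(t.mean(0)*1e3).round(1))
    hs=cv2.cvtColor(c["img"],cv2.COLOR_RGB2HSV); b=k&(hs[...,1]>90)&(hs[...,0]>8)&(hs[...,0]<30); b=near&(Z>.066)&(hs[...,1]>90)&(hs[...,0]>8)&(hs[...,0]<30); print("brass",b.sum(),(P[b].mean(0)*1e3).round(1) if b.any() else 0)
    p=P[(abs(Z-.02)<.002)&(np.hypot(P[...,0]-.596,P[...,1]-.013)<.097)];print("disc",cv2.minEnclosingCircle(cv2.convexHull((p[:,:2]*1000).astype(np.float32))))
    g=(hs[...,0]>40)&(hs[...,0]<80)&(hs[...,1]>90)&(abs(Z-.05)<.002);t=P[g]; print("green",cv2.minAreaRect((t[:,:2]*1000).astype(np.float32)))
    print(observe()["tool_pos"])
E
python3 -c "
from m import *
stud('wr2.npz')
c=grab('scene');P=cloud(c,'s');Z=P[...,2];k=(np.hypot(P[...,0]-.53,P[...,1]+.262)<.05)&(Z>.066)&(Z<.076);t=P[k];print('mallet',cv2.minEnclosingCircle((t[:,:2]*1000).astype(np.float32)))"
```

```text
top n 311 ((609.6423950195312, 8.853431701660156), 13.98179817199707) [608.6   9.4  72.1]
brass 35 [609.3   9.5  73.5]
disc ((593.6515502929688, 12.109599113464355), 88.08930969238281)
green ((593.8773803710938, 12.40890121459961), (61.72842025756836, 87.86478424072266), 78.90535736083984)
[0.54008261 0.02271614 0.38463635]
mallet ((530.3980102539062, -260.8357849121094), 23.606706619262695)
```

The stud is at about (608.8, 9.4) mm in the wrist frame and the mallet stands at (530, -261). I take the same relative view over the cap, so any camera bias cancels.

Request:
{"name": "arm_command", "arguments": {"xyz": [[-4, 39, -6], [-4, 39, -6], [-4, 39, -6], [-4, 39, -6], [-4, 39, -6], [-4, 39, -7], [-5, 40, -7], [0, 0, 0], [0, 0, 0], [0, 0, 0]], "spin": [0, 0, 0, 0, 0, 0, 0, 0, 0, 0]}}

```text
time: 13.45
tool_pos: [0.5117, 0.2965, 0.3409]
tool_rot: [-3.141, 0.0, -2.881]
contact_force: [0.0, -0.9, -0.0]
opening: 0.0922
grip_force: 0.0
```

```bash
python3 - <<'E'
from h import *
c=read_camera("wrist");P=wcloud(c);Z=P[...,2];I=c["img"];hs=cv2.cvtColor(I,cv2.COLOR_RGB2HSV)
red=((hs[...,0]<8)|(hs[...,0]>172))&(hs[...,1]>110)&(np.hypot(P[...,0]-.58,P[...,1]-.284)<.04)
t=P[red&(abs(Z-.028)<.003)][:,:2]*1e3;print(len(t),cv2.minEnclosingCircle(t.astype(np.float32)),t.mean(0),np.median(P[red][:,2]))
H=cv2.convexHull(t.astype(np.float32))[:,0];cc=np.array(cv2.minEnclosingCircle(t.astype(np.float32))[0])
# support widths by direction
for a in range(0,180,5):
    e=np.array([np.cos(np.radians(a)),np.sin(np.radians(a))]);s=t@e;print(a,round(np.ptp(s),1),round((s.max()+s.min())/2-cc@e,1),end=" | ")
vv,uu=np.where(red);print(uu.min(),uu.max(),vv.min(),vv.max())
x0,y0=int(uu.mean()),int(vv.mean());cv2.imwrite("pics/cap.png",cv2.resize(I[y0-40:y0+40,x0-50:x0+50],None,fx=7,fy=7,interpolation=cv2.INTER_CUBIC)[...,::-1]);s=observe();print(s["tool_pos"],s["tool_rot"])
E
```

```text
1023 ((577.0481567382812, 281.61358642578125), 19.9644775390625) [575.98349439 281.61180784] 0.02905812931738533
0 38.9 -0.3 | 5 38.7 -0.3 | 10 38.2 -0.4 | 15 37.7 -0.3 | 20 37.8 0.1 | 25 38.6 -0.0 | 30 39.0 -0.1 | 35 39.3 -0.0 | 40 39.6 0.1 | 45 39.6 0.1 | 50 39.7 0.1 | 55 39.6 -0.1 | 60 39.8 -0.1 | 65 39.8 0.0 | 70 39.6 0.1 | 75 39.3 0.0 | 80 38.9 -0.1 | 85 38.7 0.0 | 90 38.9 -0.0 | 95 38.8 -0.0 | 100 38.5 -0.0 | 105 37.9 -0.0 | 110 38.3 0.0 | 115 38.4 0.0 | 120 38.7 0.2 | 125 39.1 0.3 | 130 39.4 0.3 | 135 39.3 0.3 | 140 39.2 0.3 | 145 38.7 0.4 | 150 39.2 0.2 | 155 39.5 0.1 | 160 39.6 0.1 | 165 39.4 0.1 | 170 39.0 0.1 | 175 38.8 0.2 | 269 306 226 268
[0.51173251 0.2963944  0.34100944] [-3.14141026e+00  2.95775210e-04 -2.88182383e+00]
```

View pics/cap.png

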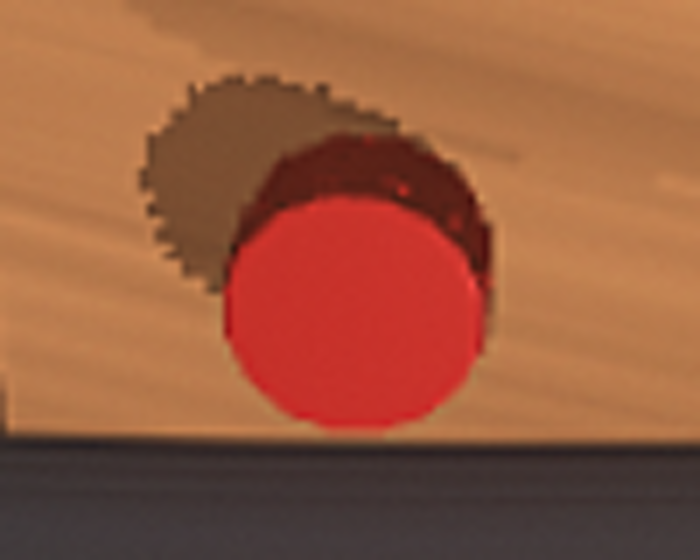

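The crop shows the cap standing mouth down with its centre at (355,312); it lies at about (577, 282) mm. Its flats fall near 15-17°, which matches the current closing axis of 105°, so the yaw stays.

Request:
{"name": "arm_command", "arguments": {"xyz": [[33, -7, -20], [33, -7, -30], [0, 0, -30], [0, 0, -30], [0, 0, -26], [0, 0, -20], [0, 0, 0], [0, 0, 0]], "spin": [0, 0, 0, 0, 0, 0, 0, 0]}}

```text
time: 14.3
tool_pos: [0.5778, 0.2829, 0.1854]
tool_rot: [3.142, 0.0, -2.881]
contact_force: [0.5, 0.7, 0.2]
opening: 0.0918
grip_force: 0.0
```

Request:
{"name": "arm_command", "arguments": {"xyz": [[0, 0, 0], [0, 0, 0], [0, 0, 0], [0, 0, 0], [0, 0, 0], [0, 0, 0], [0, 0, 0], [0, 0, 0], [0, 0, 0], [0, 0, 0], [0, 0, 0]], "spin": [0, 0, 0, 0, 0, 0, 0, 0, 0, 0, 0], "jaw": -1, "squeeze": 40}}

```text
time: 15.4
tool_pos: [0.5771, 0.2839, 0.1847]
tool_rot: [3.141, -0.0, -2.88]
contact_force: [-1.0, 0.5, 0.3]
opening: 0.0396
grip_force: 40.0
```

Request:
{"name": "arm_command", "arguments": {"xyz": [[0, 0, 30], [0, 0, 40], [0, 0, 40], [5, -39, 0], [5, -39, 0], [5, -39, 0], [4, -39, 0], [4, -39, 0], [4, -39, 0], [4, -39, 0], [0, 0, 0], [0, 0, 0], [0, 0, 0]], "spin": [0, 0, 0, 0, 0, 0, 0, 0, 0, 0, 0, 0, 0]}}

```text
time: 16.7
tool_pos: [0.608, 0.0117, 0.2946]
tool_rot: [3.141, -0.0, -2.879]
contact_force: [-0.1, 0.2, -0.4]
opening: 0.0397
grip_force: 40.0
```

```bash
python3 - <<'E'
from h import *
c=grab("scene");P=cloud(c,"s");Z=P[...,2];I=c["img"];hs=cv2.cvtColor(I,cv2.COLOR_RGB2HSV);s=observe();print(s["tool_pos"],s["tool_rot"])
red=((hs[...,0]<8)|(hs[...,0]>172))&(hs[...,1]>110)&(np.hypot(P[...,0]-.61,P[...,1]-.01)<.05)
p=P[red];print("cap",len(p),p.min(0).round(4),p.max(0).round(4))
from scipy.optimize import least_squares
def fc(p,r): 
    f=least_squares(lambda c:np.hypot(p[:,0]-c[0],p[:,1]-c[1])-r,[.6,.01],loss="soft_l1",f_scale=.001);return f.x.round(4),len(p),np.sqrt((f.fun**2).mean()).round(5)
zt=p[:,2].max();print("cap fit",fc(p[p[:,2]<zt-.004],.0197))
t=p[p[:,2]>zt-.003];print(" top",(t.min(0)+t.max(0))/2,np.ptp(t,0))
q=P[(np.hypot(P[...,0]-.61,P[...,1]-.01)<.018)&(Z>.058)&(Z<.0665)];print("stud fit",fc(q,.012))
q=P[(np.hypot(P[...,0]-.61,P[...,1]-.01)<.018)&(Z>.0705)&(Z<.074)];print("stud top",len(q),q.mean(0),(q.max(0)+q.min(0))/2,np.ptp(q,0))
# image columns
for n,m in(("cap",red),):
    vv,uu=np.where(m);print(n,uu.min(),uu.max(),vv.min(),vv.max())
cv2.imwrite("pics/s4.png",cv2.resize(I[160:260,300:420],None,fx=6,fy=6,interpolation=2)[...,::-1])
E
```

```text
[0.60798506 0.01204248 0.29466271] [ 3.14113786e+00 -1.98123350e-04 -2.87848514e+00]
cap 316 [ 0.5917 -0.0044  0.1116] [0.6327 0.0342 0.1465]
cap fit (array([0.6094, 0.0131]), 314, np.float64(0.00572))
 top [ 0.62367141 -0.00440062  0.14654714] [0. 0. 0.]
stud fit (array([0.6114, 0.0117]), 32, np.float64(0.00139))
stud top 36 [0.61296575 0.01197442 0.07210652] [0.61388804 0.01166265 0.07218531] [0.01825153 0.01775891 0.00320757]
cap 347 364 195 214
```

View pics/s4.png

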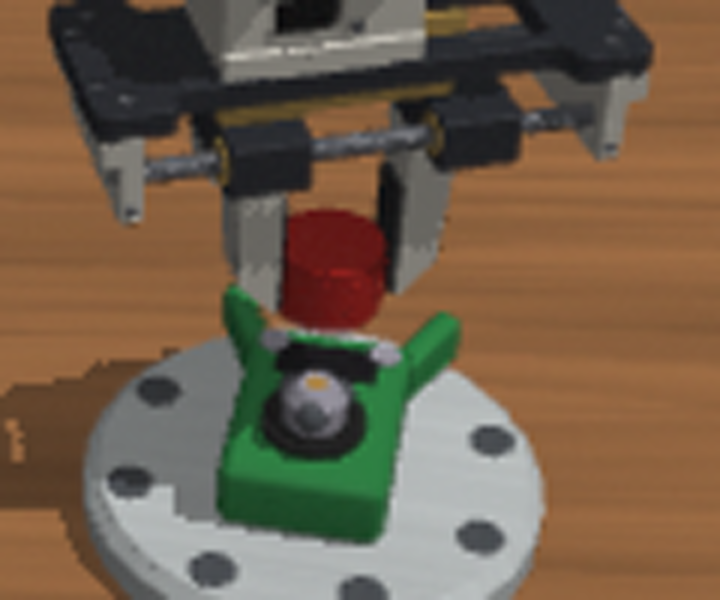

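The crop shows the cap held level at (333,265) above the stud at (317,395), with the pin flush. I refit the cap position without outliers.

```bash
python3 - <<'E'
from h import *
from scipy.optimize import least_squares
A=[];B=[]
for _ in range(3):
    c=read_camera("scene");P=cloud(c,"s");Z=P[...,2];I=c["img"];hs=cv2.cvtColor(I,cv2.COLOR_RGB2HSV)
    red=((hs[...,0]<8)|(hs[...,0]>172))&(hs[...,1]>110)&(np.hypot(P[...,0]-.61,P[...,1]-.01)<.05)
    A.append(P[red]);B.append(P[(np.hypot(P[...,0]-.611,P[...,1]-.0115)<.017)&(Z>.057)&(Z<.0665)])
    S=P[(np.hypot(P[...,0]-.611,P[...,1]-.0115)<.017)&(Z>.0705)&(Z<.074)]
p=np.vstack(A);q=np.vstack(B)
print(np.percentile(p[:,2],[1,25,50,75,95,99]).round(4))
def fc(p,r):
    f=least_squares(lambda c:np.hypot(p[:,0]-c[0],p[:,1]-c[1])-r,[.6,.01],loss="cauchy",f_scale=.0005);return f.x.round(4),len(p),np.median(abs(f.fun)).round(5)
zt=np.percentile(p[:,2],97);t=p[abs(p[:,2]-zt)<.002];print("top",len(t),zt,cv2.minEnclosingCircle((t[:,:2]*1e3).astype(np.float32)))
print("side",fc(p[p[:,2]<zt-.004],.0198),"stud",fc(q,.012))
E
```

```text
[0.1124 0.1248 0.136  0.1382 0.1391 0.1399]
top 383 0.1394170417365587 ((611.715576171875, 13.724133491516113), 21.027603149414062)
side (array([0.6468, 0.0111]), 459, np.float64(0.00277)) stud (array([0.6111, 0.0121]), 138, np.float64(0.00112))
```

```bash
python3 - <<'E'
from h import *
from scipy.optimize import least_squares
A=[];B=[]
for _ in range(2):
    c=read_camera("scene");P=cloud(c,"s");Z=P[...,2];hs=cv2.cvtColor(c["img"],cv2.COLOR_RGB2HSV)
    red=((hs[...,0]<8)|(hs[...,0]>172))&(hs[...,1]>110)&(np.hypot(P[...,0]-.61,P[...,1]-.01)<.05)
    A.append(P[red]);B.append(P[(np.hypot(P[...,0]-.611,P[...,1]-.0115)<.017)&(Z>.057)&(Z<.0665)&(hs[...,1]<60)])
p=np.vstack(A);q=np.vstack(B)
t=p[p[:,2]>.1365];s=p[(p[:,2]<.133)&(p[:,2]>.113)]
print("top pct",np.percentile(t,[1,3,97,99],axis=0).round(4).tolist())
for n,s,r in(("side",s,.0197),("stud",q,.012)):
    o=s[s[:,0]>.605]
    for y0 in(.008,.012): 
        f=least_squares(lambda c:np.hypot(o[:,0]-c[0],o[:,1]-c[1])-r,[.61,y0],loss="soft_l1",f_scale=.001);print(n,len(o),f.x.round(4),np.median(abs(f.fun)).round(5))
    for lo in np.arange(-.008,.035,.004):
        k=(o[:,1]>lo)&(o[:,1]<lo+.004)
        if k.any(): print("  y",round(lo+.002,3),"xmed",np.median(o[k,0]).round(4),k.sum(),end=";")
    print()
E
```

```text
top pct [[0.5921, -0.004, 0.1366], [0.5934, -0.0012, 0.1368], [0.6285, 0.0308, 0.1398], [0.6298, 0.0326, 0.1406]]
side 260 [0.6096 0.0135] 0.00059
side 260 [0.6096 0.0135] 0.00059
  y -0.002 xmed 0.6224 27;  y 0.002 xmed 0.6261 31;  y 0.006 xmed 0.628 30;  y 0.01 xmed 0.6287 30;  y 0.014 xmed 0.6292 28;  y 0.018 xmed 0.6284 25;  y 0.022 xmed 0.6279 26;  y 0.026 xmed 0.6244 26;  y 0.03 xmed 0.6217 25;  y 0.034 xmed 0.6123 12;
stud 80 [0.6118 0.0122] 0.00118
stud 80 [0.6118 0.0122] 0.00118
  y -0.002 xmed 0.6156 1;  y 0.002 xmed 0.6154 20;  y 0.006 xmed 0.6227 13;  y 0.01 xmed 0.6256 9;  y 0.014 xmed 0.6231 9;  y 0.018 xmed 0.6208 9;  y 0.022 xmed 0.6176 11;  y 0.026 xmed 0.6112 8;
```

Request:
{"name": "arm_command", "arguments": {"xyz": [[1, -1, -10], [0, 0, -10], [0, 0, -10], [0, 0, -7], [0, 0, -4], [0, 0, 0], [0, 0, 0]], "spin": [0, 0, 0, 0, 0, 0, 0]}}

```text
time: 17.7
tool_pos: [0.6092, 0.0098, 0.2539]
tool_rot: [-3.142, 0.0, -2.88]
contact_force: [0.1, -0.2, 0.7]
opening: 0.0397
grip_force: 40.0
```

Request:
{"name": "arm_command", "arguments": {"xyz": [[0, 0, -1], [0, 0, -1], [0, 0, -1], [0, 0, 0]], "spin": [0, 0, 0, 0]}}

```text
time: 18.1
tool_pos: [0.6094, 0.0102, 0.2518]
tool_rot: [-3.142, 0.002, -2.88]
contact_force: [0.1, 1.7, 5.4]
opening: 0.0397
grip_force: 40.0
```

Request:
{"name": "arm_command", "arguments": {"xyz": [[0, 0.5, -1], [0, 0, -1], [0, 0, -1], [0, 0, 0]], "spin": [0, 0, 0, 0]}}

```text
time: 18.5
tool_pos: [0.6095, 0.0106, 0.25]
tool_rot: [-3.141, 0.003, -2.88]
contact_force: [-2.5, 2.4, 11.4]
opening: 0.0397
grip_force: 40.0
```

Request:
{"name": "arm_command", "arguments": {"xyz": [[-0.5, 0.5, -1], [0, 0, -1], [0, 0, -1], [0, 0, -1], [0, 0, 0]], "spin": [0, 0, 0, 0, 0]}}

```text
time: 19.0
tool_pos: [0.6089, 0.0108, 0.243]
tool_rot: [-3.141, 0.001, -2.88]
contact_force: [6.6, -0.2, -9.1]
opening: 0.0397
grip_force: 40.0
```

The cap has clicked: the catches now pull it down. I press on to the seat.

Request:
{"name": "arm_command", "arguments": {"xyz": [[0.5, 0, -1], [0.5, 0, -1], [0, 0, -1], [0, 0, -1], [0, 0, -1], [0, 0, 0], [0, 0, 0]], "spin": [0, 0, 0, 0, 0, 0, 0]}}

```text
time: 19.7
tool_pos: [0.6095, 0.0109, 0.2391]
tool_rot: [3.142, -0.0, -2.88]
contact_force: [-2.5, 0.4, 2.9]
opening: 0.0397
grip_force: 40.0
```

Request:
{"name": "arm_command", "arguments": {"xyz": [[-0.3, 0, -1], [0, 0, -1], [0, 0, -1], [0, 0, 0], [0, 0, 0]], "spin": [0, 0, 0, 0, 0]}}

```text
time: 20.2
tool_pos: [0.6094, 0.0109, 0.2368]
tool_rot: [-3.141, 0.001, -2.88]
contact_force: [-4.1, 0.0, 9.3]
opening: 0.0396
grip_force: 40.0
```

Request:
{"name": "arm_command", "arguments": {"xyz": [[-0.3, 0, -1], [0, 0, -1], [0, 0, 0], [0, 0, 0], [0, 0, 0], [0, 0, 0]], "spin": [0, 0, 0, 0, 0, 0]}}

```text
time: 20.8
tool_pos: [0.6092, 0.0109, 0.2365]
tool_rot: [-3.141, 0.003, -2.88]
contact_force: [-8.0, 1.0, 19.7]
opening: 0.0398
grip_force: 40.0
```

```bash
python3 - <<'E'
from h import *
c=grab("scene");P=cloud(c,"s");Z=P[...,2];hs=cv2.cvtColor(c["img"],cv2.COLOR_RGB2HSV);s=observe();print(s["tool_pos"],s["contact_force"])
red=((hs[...,0]<8)|(hs[...,0]>172))&(hs[...,1]>110)&(np.hypot(P[...,0]-.61,P[...,1]-.01)<.05)
p=P[red];print(len(p),np.percentile(p[:,2],[1,50,90,97]).round(4))
cv2.imwrite("pics/s5.png",cv2.resize(c["img"][160:260,300:420],None,fx=6,fy=6,interpolation=2)[...,::-1])
E
```

```text
[0.60918105 0.01093898 0.23651086] [-7.97712618  1.2422694  19.61188292]
298 [0.0533 0.0787 0.0809 0.0815]
```

View pics/s5.png

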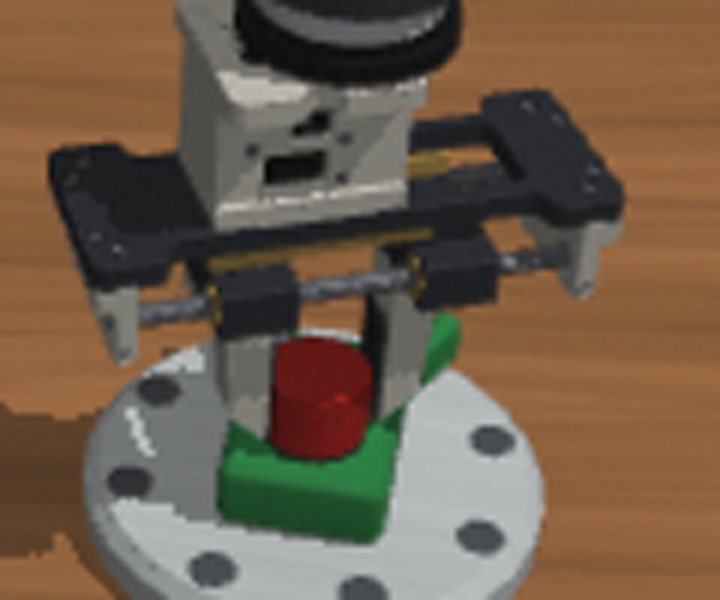

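The crop shows the cap at (320,400) seated level on the housing, held by both fingers. The mouth is about 2 mm above the housing at the seat's stop, under about 19 N.

```bash
python3 -c "
from cell import *
print(hand_in())"
```

```text
the job is handed in; nothing more can be done
None
```

I handed the job in at about 21 s without seeing a verdict: the pin is flush, the mallet is back on the bench and let go, and the gripper is still pressing the red cap past the click with about 20 N, which by the arm's height puts the seat at its stop.

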